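# Index the turret stop of the bench hook and butt the offcut against it

## Robot

A 6-joint arm with a two-finger parallel gripper is mounted at the origin on a cart in front of the work surface, level with it; the furniture and walls round the work are solid. World frame = base frame: x ahead of the robot, y to its left, z up, the work surface at z = 0. Lengths are in mm, angles in rad, forces in N, time in s.
With the tool pointing down it reaches from about 275 to 750 mm from the base axis. Payload 10.2 kg.
Tool frame: the origin (TCP) lies between the finger pads; the fingertips stand 14 mm ahead of it and the grasp point (between the pads) lies 5 mm behind it; z points along the fingers, y is the direction in which the jaws open and shut (so a half turn about z gives the same grasp; the last joint's range is limited). The gripper opens to 88 mm and grips with 3 to 60 N. Pads are 18 mm wide; open, the fingers measure 123 mm over their backs; the gripper's body (75 mm by 187 mm) begins 45 mm behind the grasp point.
Start: joints at [-1.535, 0.313, 1.498, -0, 1.331, -0.223], TCP at [134.345, -507.526, 252.72] pointing down, gripper open.
Joint ranges: [-2.94, 2.94], [-0.97, 2.17], [0.19, 2.56], [-1.23, 4.37], [0.02, 3.11], [-2.88, 2.88]. Speed limits (rad/s): [2.39, 2.39, 3.01, 3.14, 3.14, 3.14].

## Interface

Orientations are given as a rotation vector (axis times angle).
In Python, from bench import robot gives the robot as it stands.
- The arm moves only by the tool move_arm, never from a script. Its argument "rows" is a list of rows, each a list of 5 numbers: the shift along the tool's x, y, z in cm, then the turn about the tool's z in degrees, then the opening, from -1 (shut) to 1 (fully open). In form: [[x, y, z, roll, gripper], ...]. A call has exactly 5 rows; each row is the pose to reach, as a shift and turn from the pose measured when the call began, along the tool's axes at that moment; what a row does not reach only later rows make up. A row lasts 1/8 s, in which the tool goes at most 62.5 mm and 10.7 degrees, less where a joint would pass 70% of its speed; a pose out of reach is approached as far as the arm can. A call with a gripper value outside its range is refused whole. The fingers move at their own pace and stop on an object; "squeeze" is the grip in N (left out, the last holds). Time passes only in rows, so rows that repeat a pose let the fingers close, or fill a call up. It gives the time, the measured TCP pose, the force and the opening at its end, in the units of the state.
- robot.get_state(): the state, without advancing time (a new reading comes with each control period).
- robot.get_image(name): name is "side" or "top" or "wrist"; returns a dict with "pixels" (384x512x3 uint8, red, green, blue), "fx", "fy", "cx", "cy" (pixels), "xyz" and "orientation" of the camera in the world. Camera axes: x right, y down, z forward; pixel columns grow to the right and rows downward; lengths in mm; the calibration is good to about 2 mm. A picture is of the moment at which its call begins. There is no depth.
- robot.sign_off(): hands the job in, once; it reports no verdict.
The state is a dict: "clock": time; "joints": joint angles; "qvel": joint speeds; "joint_torque": joint torques, N m; "ee_pos": TCP position; "tool_rot": TCP orientation; "force": force on the tool from outside, world axes, zero at the start; "torque": the same for the moment, N m; "opening": opening from 0.0 (shut) to 1.0 (fully open).
Only numpy, scipy, OpenCV 4.12 (cv2) and the standard library are available. Lean on these libraries where they do the work, as an engineer would, in place of code of your own. Each camera call takes 0.05 s, during which the arm holds its last target.

## Task

Set the bench hook up for the next cut: gently push the upright tab on the turret stop round, without touching the stop rods themselves, until the rod marked with three dots (the second longest of the four) clicks into place pointing along the fence at the offcut. Then, with the fingertips, push the offcut that lies on the bench hook back flat against the fence and gently along it until its end butts against that rod. Only push, lift nothing, and leave everything else where it lies.

Things in the scene. Friction and masses are not known exactly. Their poses are not given: they have to be found in the camera images.
- bench_hook: Sawing aid fixed to the bench. Frame: origin on the bench top, x square to the fence and away from the robot, y along the fence towards the turret stop, z up. Plywood bed 24 mm thick, x -65 to +85, y -200 to +65 mm. On it a hardwood fence 34 mm high, front face at x = +45 mm, from y = -195 to +20 mm, with a 3 mm saw kerf.
- turret_axis (a point): Point on the turret stop's upright pivot, on the disc's top 49 mm above the bench (x = 22.5, y = 125 mm of the bench hook, same axes). The disc is flat, 80 mm across; a pivot screw of 10 mm radius in its middle rises 6 mm above it. Of the turret only the tab stands higher than that.
- turret (a joint): Turret angle (rad), anticlockwise from above, endless. A sprung roller clicks it into 4 places 90 degrees apart: at 0 (or whole turns) the three-dot rod points along the fence (-y of the bench hook) at the offcut; at pi/2 the two-dot, pi the one-dot, 3 pi/2 the four-dot rod. Starts anywhere from 0.7 to 5.6. Leaving a place takes about 4 N at the tab, between places under 2 N; it drops in from 12 degrees.
- tab_mid (a point): Middle of the upright steel tab on the disc, 67 mm above the bench: a lug 12 mm thick (along the way it is pushed), 18 mm wide (along the radius), from 49 to 83 mm above the bench, centred 29 mm from the pivot. With the turret at 0 it stands 135 degrees anticlockwise from the bench hook's x axis (towards -x, +y).
- rod3_tip (a point): Centre of the end of the three-dot stop rod, 34 mm above the bench. Four level steel rods (10 mm thick, 13 mm ends) stick out of the turret below the disc at right angles, with dots on the disc above each: one dot 54, two dots 66, three dots 78, four dots 90 mm from pivot to rod end. Seen from above the count grows anticlockwise.
- stop_rods: The four stop rods as one part, turning with the turret; its origin is on the pivot, 34 mm above the bench. The rods are pre-set and are not to be touched by the robot.
- tab: The upright tab as a part: its origin is at its foot on the disc (49 mm above the bench), z up, x outward from the pivot.
- offcut_mid (a point): Centre of the loose pine offcut on the bench hook's bed, 45 mm wide, 115 mm long, 19 mm thick (top 43 mm above the bench), 50 g. Its axes: y along its length towards the turret, z up. At the start it lies 12 to 23 mm short of the fence, a little askew, clear of the rods. Against the fence its centre is at x = 22.5 mm of the bench hook.
- offcut_end (a point): Centre of the offcut's end face that looks at the turret, 57.5 mm from offcut_mid along its length. Butted against the three-dot rod it is at y = 47 mm of the bench hook.
- offcut: The same offcut as a body; origin at the centre of its underside.
- offcut_b: Bystander: short pale offcut 38 x 75 x 22 mm on the bench in front of the bench hook. Origin under its centre, as for the others.
- bolt_0: Bystander: bolt 51 mm long, behind the fence.
- bolt_1: Bystander: bolt 51 mm long, in front of the bench hook.
- nut_big: Bystander: nut 30 mm across, 13 mm high, behind the fence.
- pliers_grey: Bystander: pliers 185 mm long, to the left.
- green_tray: Bystander: small tray 71 x 91 x 22 mm, to the left.
- yellow_ring: Bystander: round cap 72 mm across, 20 mm high, at the back right.
- tape_measure: Bystander: tape measure 32 x 79 x 67 mm, at the back.

How it is judged (in metres and radians):
On the way, in this order (a step that is already met when the one before it is completed fails the run):
1. the robot pushes on the tab (contact force between any of the fingers, the arm and tab above 0.3 N), for 0.05 s.
2. the three-dot rod has clicked into place, pointing along the fence at the offcut (x of rod3_tip in the frame of bench_hook between 0.0185 and 0.0265 m and y of rod3_tip in the frame of bench_hook below 0.06 m and velocity of joint turret between -0.2 and 0.2 rad/s), for 0.2 s.
3. the offcut lies flat against the fence and its end butts against the three-dot rod (x of rod3_tip in the frame of bench_hook between 0.0185 and 0.0265 m and y of rod3_tip in the frame of bench_hook below 0.06 m and x of each of offcut_mid, offcut_end in the frame of bench_hook above 0.0195 m and y of offcut_end in the frame of bench_hook between 0.044 and 0.0495 m and z of offcut_mid in the frame of bench_hook below 0.0365 m), for 0.2 s.
At the end, for the whole second after the job is handed in: The three-dot rod points along the fence at the offcut (its end within 4 mm of the line), the offcut lies on the bed within 3 mm of the fence along its front half, its end is within about 3 mm of the rod's end, and all is at rest (all of step 3 and velocity of joint turret between -0.05 and 0.05 rad/s and linear speed of offcut below 0.01 m/s); the robot touches nothing.
It fails at once if the robot touches the stop rods (contact force between any of the fingers, the arm and stop_rods above 0.5 N).
It fails at once if the tab is forced or squeezed (over 30 N) (contact force between any of the fingers, the arm and tab above 30 N).
It fails at once if the offcut is rammed against the rods (over 40 N) (contact force between offcut and stop_rods above 40 N).
It fails at once if the offcut is lifted or tipped (z of offcut_mid in the frame of bench_hook above 0.0435 m or angle between offcut's own z axis and vertical above 0.2 rad).
It fails at once if a bystander is moved by more than 20 mm (distance of any of offcut_b, bolt_0, bolt_1, nut_big, pliers_grey, green_tray, yellow_ring, tape_measure from where it was at the start of the episode above 0.02 m).
It also fails if it takes over 67 s, if anything falls off the work surface, if the arm or the gripper's body presses on something with over 40 N, if the wrist force passes 120 N, or if a joint passes its speed limit or range.

## Working session

There is one attempt and no reset: what is moved stays moved. The work goes in short steps, Python scripts to look and compute and a tool call to move; the robot and the scene stay as the last step left them, time stands still between calls to the robot, and variables do not carry over. Pictures are saved under pics/ and viewed, and the job is handed in when it is done.

Besides the shell and the picture viewer there is one more tool, called after "Call:" by a JSON object that holds its "method" and its "body", one argument or row to a line. move_arm: Moves the arm, as the interface text tells. Its arguments: {"type":"object","properties":{"rows":{"type":"array"},"squeeze":{"type":"number"}},"required":["rows"]}

```bash
mkdir -p pics
python3 - <<'E'
from bench import robot
import cv2
for n in ["top","side","wrist"]:
    im=robot.get_image(n); cv2.imwrite(f"pics/{n}0.png",im["pixels"][:,:,::-1])
    print(n,[round(im[k],1) for k in("fx","fy","cx","cy")],im["xyz"],im["orientation"])
print(robot.get_state())
E
```

```text
top [452.2, 452.2, 266.1, 192.9] [ 475.725248    149.22816377 1481.15272216] [-2.21360607  2.15120151 -0.05861402]
side [382.0, 382.0, 257.6, 194.5] [ 163.4936985  1040.29985678  446.97908945] [-0.49558116  2.31638003 -1.62009966]
wrist [289.0, 289.0, 257.4, 189.9] [ 205.82897478 -487.34012431  383.86642136] [ 2.29615391 -1.76741443 -0.26279848]
{'clock': 0.15, 'joints': array([-1.53538337e+00,  3.13324578e-01,  1.49824607e+00, -6.64831133e-06,
        1.33099865e+00, -2.23385794e-01]), 'qvel': array([ 1.60113667e-05, -1.95259416e-03, -2.95739277e-03, -4.16224219e-04,
        6.48322970e-04,  6.21511939e-04]), 'joint_torque': array([ 1.59575382e-03, -4.02302063e+01, -2.52318352e+01,  6.94397511e-02,
        3.44395847e-02, -8.36876893e-05]), 'ee_pos': array([ 134.34558675, -507.34603191,  252.29715043]), 'tool_rot': array([-3.11436248e+00, -4.05263511e-01, -1.33833723e-04]), 'force': array([-0.26146037,  0.7319711 , -0.21784995]), 'torque': array([ 0.04242726,  0.01941325, -0.02084664]), 'opening': 1.0016473677699393}
```

View pics/top0.png

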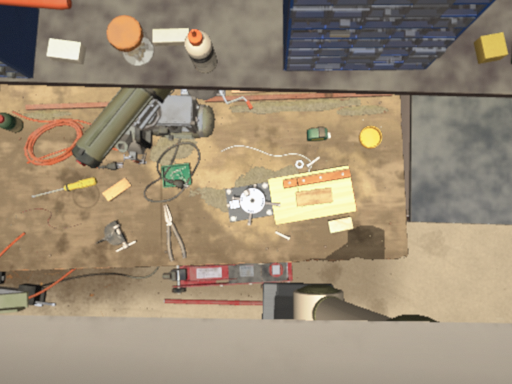

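View pics/side0.png

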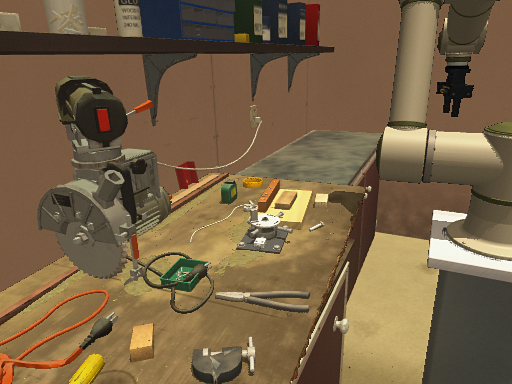

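Run:
```python
import cv2
a=cv2.imread("pics/top0.png")[155:250,215:370]; cv2.imwrite("pics/t1.png",cv2.resize(a,None,fx=5,fy=5,interpolation=cv2.INTER_CUBIC))
a=cv2.imread("pics/side0.png")[170:260,225:340]; cv2.imwrite("pics/s1.png",cv2.resize(a,None,fx=6,fy=6,interpolation=cv2.INTER_CUBIC))
```

```text
(no output)
```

View pics/t1.png

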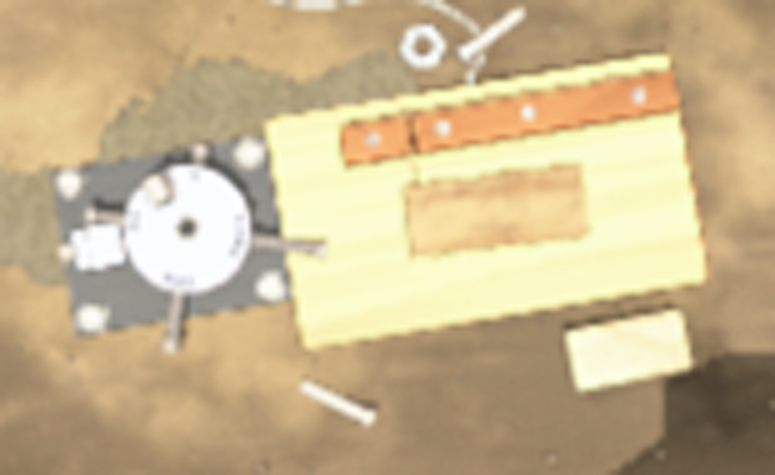

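View pics/s1.png

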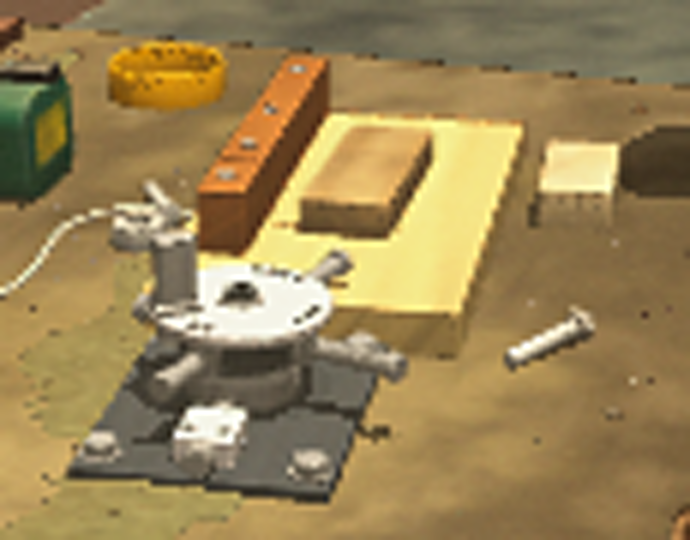

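View pics/wrist0.png

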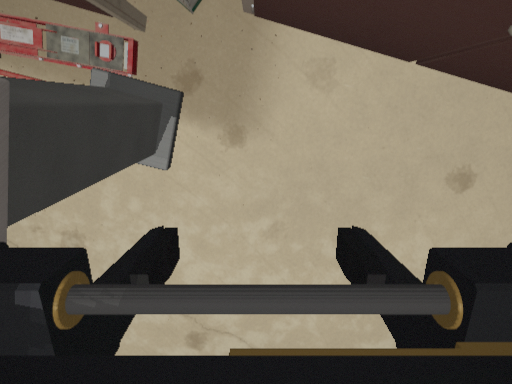

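```bash
cat > h.py <<'E'
from bench import robot
import cv2,numpy as np
from scipy.spatial.transform import Rotation as R
def ray(im,u,v):
    d=np.array([(u-im["cx"])/im["fx"],(v-im["cy"])/im["fy"],1.])
    return np.array(im["xyz"]),R.from_rotvec(im["orientation"]).as_matrix()@d
def onz(im,u,v,z):
    o,d=ray(im,u,v); return o+d*(z-o[2])/d[2]
def proj(im,p):
    c=R.from_rotvec(im["orientation"]).as_matrix().T@(np.array(p)-im["xyz"])
    return np.array([im["fx"]*c[0]/c[2]+im["cx"],im["fy"]*c[1]/c[2]+im["cy"]])
E
python3 - <<'E'
from h import *
im=robot.get_image("top"); p=im["pixels"]
hsv=cv2.cvtColor(p,cv2.COLOR_RGB2HSV)
for (x,y) in [(277,172),(340,205),(310,180),(313,197),(265,205),(340,225)]: print((x,y),hsv[y,x],p[y,x])
roi=np.zeros(p.shape[:2],np.uint8); roi[155:250,215:370]=255
def big(m,n,z,close=0):
    m=(m.astype(np.uint8)*255)&roi
    if close: m=cv2.morphologyEx(m,cv2.MORPH_CLOSE,np.ones((close,close)))
    cs,_=cv2.findContours(m,cv2.RETR_EXTERNAL,cv2.CHAIN_APPROX_NONE)
    c=max(cs,key=cv2.contourArea); r=cv2.minAreaRect(c); b=cv2.boxPoints(r)
    w=np.array([onz(im,u,v,z)[:2] for u,v in b]); ce=onz(im,*r[0],z)
    print(n,cv2.contourArea(c),r[0],"centre",ce.round(1),"corners",w.round(1).tolist())
    e=np.diff(np.vstack([w,w[:1]]),axis=0)
    print("  sides",np.linalg.norm(e,axis=1).round(1),"angles",np.degrees(np.arctan2(e[:,1],e[:,0])).round(1))
H,S,V=[hsv[...,i].astype(int) for i in range(3)]
big((V>235)&(S>60)&(H>20)&(H<35),"bed",24,13)
big((H<16)&(S>130)&(V>150),"fence",58,5)
big((H>10)&(H<24)&(S>95)&(V>190)&(V<250)&(np.arange(384)[:,None]>187)&(np.arange(384)[:,None]<208)&(np.arange(512)[None]>290)&(np.arange(512)[None]<338),"offcut",43,5)
for n,u,v,z in [("screw",187,228,55),("disc",187,229,49),("tabtop",160,186,83),("tip4",322,248,34),("tip3",170,347,34),("rod1",199,150,34),("rod2",90,212,34)]:
    print(n,onz(im,215+u/5-.4,155+v/5-.4,z).round(1))
E
```

```text
(277, 172) [ 21  69 178] [178 163 130]
(340, 205) [ 29  61 250] [250 247 190]
(310, 180) [ 14 139 243] [243 172 111]
(313, 197) [ 21  89 246] [246 219 160]
(265, 205) [ 23  14 143] [143 141 135]
(340, 225) [ 29  33 250] [250 249 218]
bed 3105.0 (313.20672607421875, 202.66693115234375) centre [543.6  14.9  24. ] corners [[618.1, 163.6], [667.6, -97.5], [469.8, -132.4], [420.7, 126.3]]
  sides [265.8 200.9 263.3 200.9] angles [ -79.3 -170.   100.7   10.7]
fence 415.0 (316.3648376464844, 178.18919372558594) centre [619.6   9.8  58. ] corners [[610.6, 116.4], [651.6, -92.5], [628.6, -96.7], [587.6, 112.0]]
  sides [212.9  23.4 212.7  23.4] angles [ -78.9 -169.6  101.1   10.9]
offcut 236.5 (313.5, 196.50001525878906) centre [562.4  16.2  43. ] corners [[577.7, 73.9], [593.1, -35.4], [547.0, -41.5], [531.7, 67.7]]
  sides [110.4  46.4 110.2  46.4] angles [ -82.  -172.6   98.     7.7]
screw [544.4 211.   55. ]
disc [544.1 211.2  49. ]
tabtop [568.7 227.3  83. ]
tip4 [535.1 125.1  34. ]
tip3 [469.1 220.4  34. ]
rod1 [595.8 205.8  34. ]
rod2 [554.  274.5  34. ]
```

```bash
cat >> h.py <<'E'
AX=np.array([544.2,211.0]); PH=np.radians(10.9)
RH=np.array([[np.cos(PH),-np.sin(PH)],[np.sin(PH),np.cos(PH)]])
OH=AX-RH@np.array([22.5,125.])
def h2w(x,y): return OH+RH@np.array([x,y])
def w2h(p): return RH.T@(np.array(p)[:2]-OH)
def state():
    s=robot.get_state(); M=R.from_rotvec(s["tool_rot"]).as_matrix()
    a=np.degrees(np.arctan2(M[1,0],M[0,0]))
    print("t",round(s["clock"],2),"ee",s["ee_pos"].round(1),"hook",w2h(s["ee_pos"]).round(1),"xang world",round(a,1),"j6",s["joints"][5].round(2),"F",s["force"].round(1),"tilt",M[:,2].round(3),"open",round(s["opening"],2))
    return s,M,a
def go(hx,hy,z,hang,s=None):
    """row (cm,deg) reaching hook x,y, height z, tool x at hook angle hang"""
    s,M,a=s or state()
    w=np.array([*h2w(hx,hy),z])
    d=M.T@(w-s["ee_pos"])/10
    roll=-((hang+np.degrees(PH)-a+180)%360-180)
    return d.round(2),round(roll,1)
def tabpose(ta,gap,z,r=29):
    """finger centre pushing ccw behind tab at hook angle ta (deg)"""
    t=np.radians(ta); e=np.array([np.cos(t),np.sin(t)]); k=np.array([-e[1],e[0]])
    p=np.array([22.5,125])+r*e-k*(15+gap)
    return p[0],p[1],z,ta+90
E
python3 - <<'E'
from h import *
st=state()
print(tabpose(27,15,180), go(*tabpose(27,15,180),s=st))
E
```

```text
t 0.2 ee [ 134.4 -507.4  252.4] hook [-515.8 -502.9] xang world 14.8 j6 -0.22 F [ 0.6 -0.1 -0.4] tilt [-0.     0.001 -1.   ] open 1.0
(np.float64(61.958904193649076), np.float64(111.43552876679581), 180, 117) (array([ 61.85, -57.33,   7.29]), np.float64(-113.1))
```

Call:
{"method": "move_arm", "body": {
  "rows": [
    [4, -3.7, 0, -8, -1],
    [8, -7.4, 0, -16, -1],
    [12, -11.1, 0, -24, -1],
    [16, -14.8, 0, -32, -1],
    [20, -18.5, 0, -40, -1]
  ]
}}

```text
clock: 0.82
ee_pos: [280.9, -275.8, 252.6]
tool_rot: [-2.785, -1.452, -0.001]
force: [-0.3, -0.5, 0.0]
opening: 0.454
```

Run:
```python
from h import *
st=state()
print(go(*tabpose(27,15,180),s=st))
```

```text
t 0.82 ee [ 280.9 -275.8  252.6] hook [-328.1 -303.2] xang world 55.1 j6 -0.47 F [-0.3 -0.5  0. ] tilt [ 0.     0.001 -1.   ] open 0.45
(array([56.86, -2.57,  7.29]), np.float64(-72.8))
```

Call:
{"method": "move_arm", "body": {
  "rows": [
    [5, -0.2, 0, -8, -1],
    [10, -0.5, 0, -16, -1],
    [15, -0.8, 0, -24, -1],
    [20, -1, 0, -32, -1],
    [25, -1.2, 0, -40, -1]
  ]
}}

```text
clock: 1.45
ee_pos: [414.9, -62.4, 252.8]
tool_rot: [2.116, 2.322, 0.001]
force: [0.7, -0.8, -0.7]
opening: 0.003
```

Run:
```python
from h import *
st=state()
print(go(*tabpose(27,15,180),s=st))
```

```text
t 1.45 ee [414.9 -62.4 252.8] hook [-156.2 -119. ] xang world 95.3 j6 -0.52 F [ 0.7 -0.8 -0.7] tilt [ 0.  0. -1.] open 0.0
(array([25.05, 19.47,  7.3 ]), np.float64(-32.6))
```

Call:
{"method": "move_arm", "body": {
  "rows": [
    [5, 3.9, 0.5, -6.6, -1],
    [10, 7.8, 1, -13.2, -1],
    [15, 11.7, 2, -19.8, -1],
    [20, 15.6, 3, -26.4, -1],
    [25, 19.5, 4, -32.6, -1]
  ]
}}

```text
clock: 2.08
ee_pos: [581.9, 199.2, 213.9]
tool_rot: [1.373, 2.825, 0.001]
force: [0.4, -0.9, 1.0]
opening: 0.004
```

Run:
```python
from h import *
st=state()
print(go(*tabpose(27,15,180),s=st))
im=robot.get_image("wrist");cv2.imwrite("pics/w2.png",im["pixels"][:,:,::-1])
for n,p in [("screw",[*AX,55]),("tab27",[*h2w(22.5+29*np.cos(.471),125+29*np.sin(.471)),83])]: print(n,proj(im,p).round())
```

```text
t 2.08 ee [581.9 199.2 213.9] hook [ 57.2 106.3] xang world 128.1 j6 -0.53 F [ 0.4 -0.9  1. ] tilt [ 0.  0. -1.] open 0.0
(array([0.24, 0.65, 3.39]), np.float64(0.2))
screw [235. 148.]
tab27 [265. 152.]
```

View pics/w2.png

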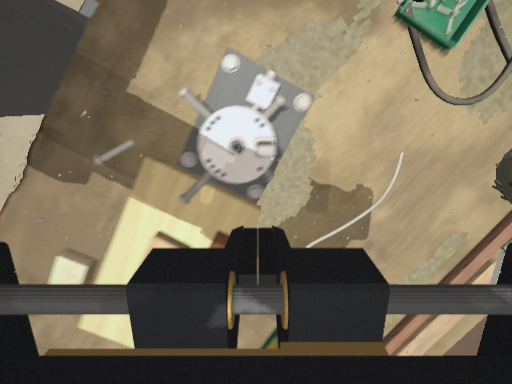

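Run:
```python
from h import *
a=cv2.imread("pics/w2.png")[80:215,160:330]; cv2.imwrite("pics/w2c.png",cv2.resize(a,None,fx=4.4,fy=4.4,interpolation=cv2.INTER_CUBIC))
```

```text
(no output)
```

View pics/w2c.png

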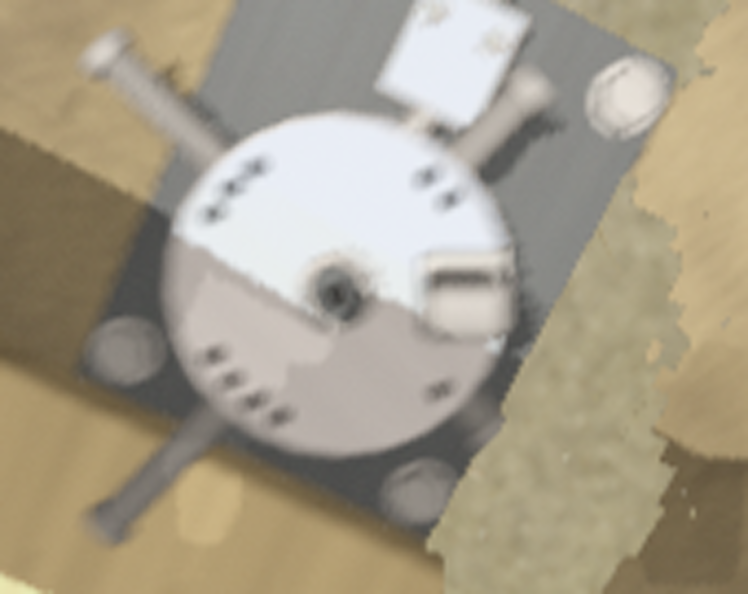

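Run:
```python
from h import *
im=robot.get_image("wrist")
for n,u,v,z,a0 in [("screw",340,290,55,0),("tip3",103,50,34,-90),("tip4",107,525,34,180),("tip2",537,85,34,0),("tabtop",467,270,83,135),("tabtop2",467,310,83,135)]:
    w=onz(im,160+u/4.4-.4,80+v/4.4-.4,z); h=w2h(w)-np.array([22.5,125]); print(n,w.round(1),h.round(1),np.hypot(*h).round(1),((np.degrees(np.arctan2(h[1],h[0]))-a0)%360).round(1))
```

```text
screw [544.9 219.2  55. ] [2.2 7.9] 8.2 74.5
tip3 [469.5 225.7  34. ] [-70.6  28.6] 76.1 248.0
tip4 [535.4 131.1  34. ] [-23.8 -76.8] 80.4 72.8
tip2 [552.4 282.   34. ] [21.5 68.2] 71.5 72.5
tabtop [561.7 242.8  83. ] [23.2 27.9] 36.2 275.3
tabtop2 [566.8 236.4  83. ] [27.  20.7] 34.0 262.5
```

Run:
```python
from h import *
st=state()
print(go(*tabpose(27,13,74),s=st))
```

```text
t 2.17 ee [581.7 201.2 211.3] hook [ 57.5 108.3] xang world 128.3 j6 -0.53 F [ 0.4 -0.1 -0.7] tilt [-0.003  0.001 -1.   ] open 0.0
(array([ 0.24,  0.57, 13.73]), np.float64(0.4))
```

Call:
{"method": "move_arm", "body": {
  "rows": [
    [0.2, 0.6, 4, 0, -1],
    [0.2, 0.6, 8, 0, -1],
    [0.2, 0.6, 12, 0, -1],
    [0.2, 0.6, 13.7, 0, -1],
    [0.2, 0.6, 13.7, 0, -1]
  ]
}}

```text
clock: 2.8
ee_pos: [584.6, 206.2, 74.2]
tool_rot: [-1.369, -2.823, 0.002]
force: [0.3, -0.5, 0.6]
opening: 0.006
```

Run:
```python
from h import *
st=state()
for ta in range(25,140,9): print(ta,go(*tabpose(ta,0,74),s=st))
for n in("wrist","side"):
    im=robot.get_image(n);cv2.imwrite(f"pics/{n}3.png",im["pixels"][:,:,::-1])
a=cv2.imread("pics/side3.png")[150:260,205:340]; cv2.imwrite("pics/s3.png",cv2.resize(a,None,fx=5,fy=5,interpolation=cv2.INTER_CUBIC))
```

```text
t 2.8 ee [584.6 206.2  74.2] hook [ 61.3 112.6] xang world 128.3 j6 -0.52 F [ 0.3 -0.5  0.6] tilt [-0.004  0.001 -1.   ] open 0.01
25 (array([ 1.26, -0.04,  0.03]), np.float64(2.4))
34 (array([1.73, 0.18, 0.03]), np.float64(-6.6))
43 (array([2.22, 0.32, 0.03]), np.float64(-15.6))
52 (array([2.73, 0.38, 0.03]), np.float64(-24.6))
61 (array([3.24, 0.37, 0.03]), np.float64(-33.6))
70 (array([3.74, 0.27, 0.03]), np.float64(-42.6))
79 (array([4.22, 0.1 , 0.04]), np.float64(-51.6))
88 (array([ 4.67, -0.15,  0.04]), np.float64(-60.6))
97 (array([ 5.08, -0.46,  0.04]), np.float64(-69.6))
106 (array([ 5.43, -0.84,  0.04]), np.float64(-78.6))
115 (array([ 5.72, -1.26,  0.04]), np.float64(-87.6))
124 (array([ 5.93, -1.72,  0.05]), np.float64(-96.6))
133 (array([ 6.08, -2.21,  0.05]), np.float64(-105.6))
```

View pics/wrist3.png

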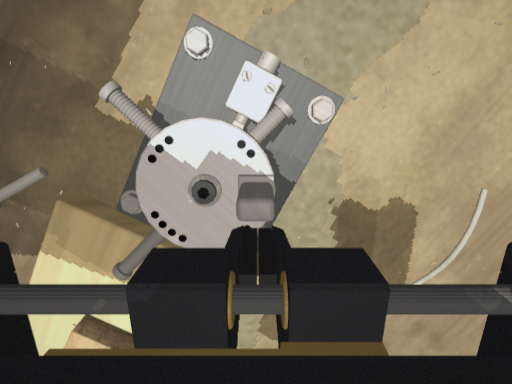

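View pics/s3.png

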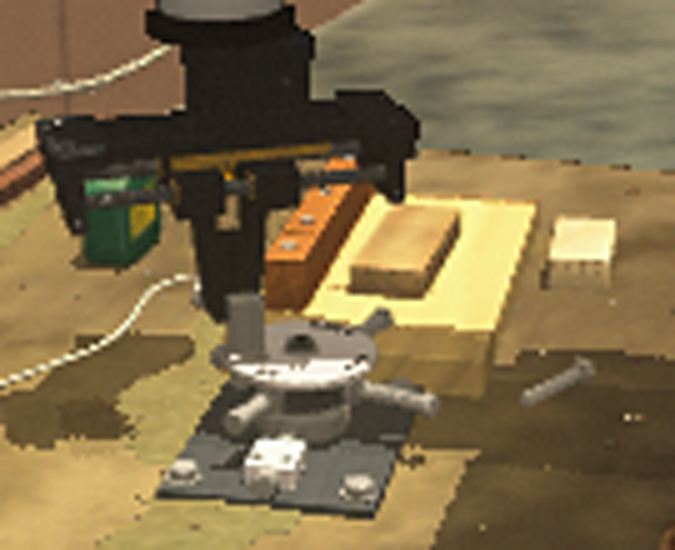

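Call:
{"method": "move_arm", "body": {
  "rows": [
    [0.6, 0, 0, 0, -1],
    [1.1, 0, 0, 0, -1],
    [1.5, 0.1, 0, -2, -1],
    [1.7, 0.2, 0, -6, -1],
    [2, 0.25, 0, -11, -1]
  ]
}}

```text
clock: 3.52
ee_pos: [576.0, 223.6, 76.9]
tool_rot: [1.087, 2.945, 0.002]
force: [3.9, -2.3, 0.8]
opening: 0.006
```

Run:
```python
from h import *
st=state()
for ta in range(31,80,6): print(ta,go(*tabpose(ta,0,74),s=st))
```

```text
t 3.52 ee [576.  223.6  76.9] hook [ 56.1 131.4] xang world 139.5 j6 -0.68 F [ 3.9 -2.3  0.8] tilt [ 0.003  0.001 -1.   ] open 0.01
31 (array([-0.27, -0.35,  0.29]), np.float64(7.6))
37 (array([ 0.02, -0.17,  0.29]), np.float64(1.6))
43 (array([ 0.33, -0.02,  0.29]), np.float64(-4.4))
49 (array([0.65, 0.1 , 0.29]), np.float64(-10.4))
55 (array([0.98, 0.18, 0.29]), np.float64(-16.4))
61 (array([1.32, 0.23, 0.29]), np.float64(-22.4))
67 (array([1.66, 0.24, 0.29]), np.float64(-28.4))
73 (array([2.  , 0.21, 0.29]), np.float64(-34.4))
79 (array([2.34, 0.15, 0.29]), np.float64(-40.4))
```

Contact at about 4.5 N, tab at about 38°. Continue the arc.

Call:
{"method": "move_arm", "body": {
  "rows": [
    [0.35, 0, 0.2, -4, -1],
    [0.65, 0.1, 0.25, -10, -1],
    [0.98, 0.18, 0.3, -16, -1],
    [1.32, 0.23, 0.3, -22, -1],
    [1.66, 0.24, 0.3, -28, -1]
  ]
}}

```text
clock: 4.15
ee_pos: [567.7, 235.9, 76.4]
tool_rot: [0.335, 3.113, 0.003]
force: [7.8, -3.6, 7.7]
opening: 0.003
```

Run:
```python
from h import *
st=state()
for ta in range(55,110,6): print(ta,go(*tabpose(ta,0,74),s=st))
im=robot.get_image("wrist");cv2.imwrite(f"pics/w4.png",im["pixels"][:,:,::-1])
```

```text
t 4.15 ee [567.7 235.9  76.4] hook [ 50.3 145. ] xang world 167.7 j6 -1.15 F [ 7.8 -3.6  7.7] tilt [ 0.011  0.001 -1.   ] open 0.0
55 (array([-0.29, -0.4 ,  0.24]), np.float64(11.8))
61 (array([-0.02, -0.2 ,  0.24]), np.float64(5.8))
67 (array([ 0.28, -0.03,  0.24]), np.float64(-0.2))
73 (array([0.59, 0.11, 0.24]), np.float64(-6.2))
79 (array([0.91, 0.22, 0.23]), np.float64(-12.2))
85 (array([1.25, 0.29, 0.23]), np.float64(-18.2))
91 (array([1.59, 0.33, 0.23]), np.float64(-24.2))
97 (array([1.93, 0.33, 0.22]), np.float64(-30.2))
103 (array([2.27, 0.29, 0.22]), np.float64(-36.2))
109 (array([2.6 , 0.22, 0.22]), np.float64(-42.2))
```

View pics/w4.png

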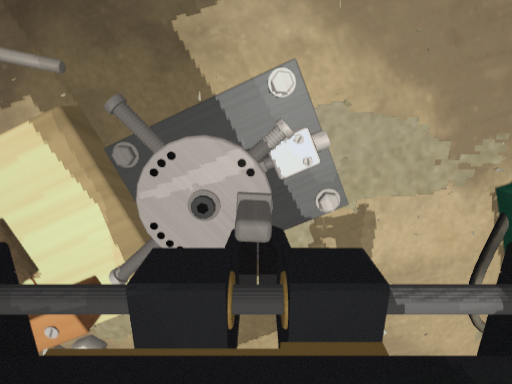

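Call:
{"method": "move_arm", "body": {
  "rows": [
    [0.3, 0, 0, -2, -1],
    [0.59, 0.1, 0, -6, -1],
    [0.91, 0.2, 0, -12, -1],
    [1.25, 0.29, 0, -18, -1],
    [1.59, 0.33, 0, -24, -1]
  ]
}}

```text
clock: 4.82
ee_pos: [553.7, 243.2, 76.8]
tool_rot: [-0.334, 3.109, -0.0]
force: [8.0, 0.6, -2.2]
opening: 0.004
```

Run:
```python
from h import *
st=state()
for ta in range(79,138,6): print(ta,go(*tabpose(ta,0,75),s=st))
```

```text
t 4.83 ee [553.7 243.2  76.8] hook [ 37.9 154.8] xang world -167.7 j6 -1.56 F [ 8.   0.6 -2.2] tilt [ 0.015  0.002 -1.   ] open 0.0
79 (array([-0.47, -0.43,  0.19]), np.float64(12.4))
85 (array([-0.2 , -0.23,  0.19]), np.float64(6.4))
91 (array([ 0.09, -0.06,  0.18]), np.float64(0.4))
97 (array([0.4 , 0.09, 0.18]), np.float64(-5.6))
103 (array([0.73, 0.2 , 0.17]), np.float64(-11.6))
109 (array([1.06, 0.27, 0.17]), np.float64(-17.6))
115 (array([1.4 , 0.31, 0.16]), np.float64(-23.6))
121 (array([1.74, 0.32, 0.16]), np.float64(-29.6))
127 (array([2.08, 0.28, 0.15]), np.float64(-35.6))
133 (array([2.42, 0.22, 0.15]), np.float64(-41.6))
```

Call:
{"method": "move_arm", "body": {
  "rows": [
    [0.2, 0, 0, -2, -1],
    [0.4, 0.1, 0, -6, -1],
    [0.73, 0.2, 0, -12, -1],
    [1.06, 0.27, 0, -18, -1],
    [1.4, 0.3, 0, -24, -1]
  ]
}}

```text
clock: 5.45
ee_pos: [540.2, 244.4, 77.1]
tool_rot: [-0.978, 2.966, -0.003]
force: [6.4, 7.3, -4.3]
opening: 0.003
```

Run:
```python
from h import *
st=state()
for ta in range(103,144,4): print(ta,go(*tabpose(ta,0,75),s=st))
for n in("top",):
    im=robot.get_image(n);cv2.imwrite(f"pics/{n}5.png",im["pixels"][:,:,::-1])
a=cv2.imread("pics/top5.png")[155:250,215:370]; cv2.imwrite("pics/t5.png",cv2.resize(a,None,fx=5,fy=5,interpolation=cv2.INTER_CUBIC))
im=robot.get_image("wrist");cv2.imwrite(f"pics/w5.png",im["pixels"][:,:,::-1])
```

```text
t 5.45 ee [540.2 244.4  77.1] hook [ 24.9 158.5] xang world -143.5 j6 -1.98 F [ 6.4  7.3 -4.3] tilt [ 0.019  0.004 -1.   ] open 0.0
103 (array([-0.43, -0.42,  0.22]), np.float64(12.6))
107 (array([-0.25, -0.28,  0.21]), np.float64(8.6))
111 (array([-0.06, -0.15,  0.21]), np.float64(4.6))
115 (array([ 0.14, -0.03,  0.21]), np.float64(0.6))
119 (array([0.34, 0.07, 0.2 ]), np.float64(-3.4))
123 (array([0.56, 0.15, 0.2 ]), np.float64(-7.4))
127 (array([0.77, 0.22, 0.19]), np.float64(-11.4))
131 (array([0.99, 0.28, 0.19]), np.float64(-15.4))
135 (array([1.22, 0.31, 0.18]), np.float64(-19.4))
139 (array([1.44, 0.34, 0.18]), np.float64(-23.4))
143 (array([1.67, 0.35, 0.18]), np.float64(-27.4))
```

View pics/t5.png

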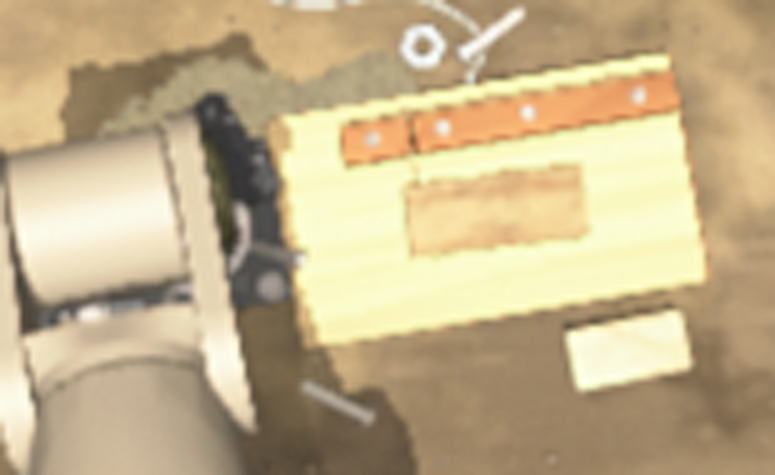

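View pics/w5.png

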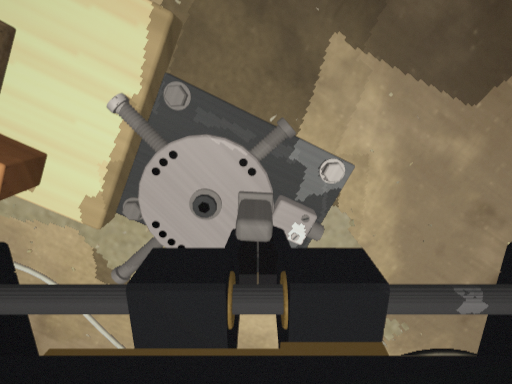

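Call:
{"method": "move_arm", "body": {
  "rows": [
    [0.2, 0, 0, -1, -1],
    [0.34, 0.07, 0, -3, -1],
    [0.5, 0.12, 0, -6, -1],
    [0.64, 0.18, 0, -9, -1],
    [0.77, 0.22, 0, -11, -1]
  ]
}}

```text
clock: 6.18
ee_pos: [532.1, 242.2, 77.1]
tool_rot: [-1.259, 2.858, -0.005]
force: [3.6, 4.7, -3.0]
opening: 0.005
```

```bash
cat > look.py <<'E'
from h import *
import sys
st=state()
for ta in range(119,144,4): print(ta,go(*tabpose(ta,0,75),s=st))
im=robot.get_image("wrist");cv2.imwrite(f"pics/w{sys.argv[1]}.png",im["pixels"][:,:,::-1])
E
python3 look.py 6
```

```text
t 6.17 ee [532.1 242.2  77.1] hook [ 16.6 157.9] xang world -132.4 j6 -2.17 F [ 3.6  4.7 -3. ] tilt [ 0.018  0.004 -1.   ] open 0.0
119 (array([-0.38, -0.32,  0.22]), np.float64(7.7))
123 (array([-0.19, -0.2 ,  0.21]), np.float64(3.7))
127 (array([ 0.01, -0.09,  0.21]), np.float64(-0.3))
131 (array([0.22, 0.01, 0.2 ]), np.float64(-4.3))
135 (array([0.43, 0.09, 0.2 ]), np.float64(-8.3))
139 (array([0.65, 0.16, 0.19]), np.float64(-12.3))
143 (array([0.87, 0.21, 0.19]), np.float64(-16.3))
```

View pics/w6.png

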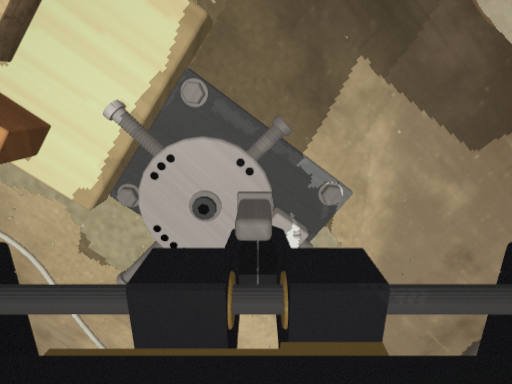

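```bash
cat > ang.py <<'E'
from h import *
import sys
im=robot.get_image("wrist"); u,v,a,b=map(float,sys.argv[1:5])
t=onz(im,u,v,34);s=onz(im,a,b,55); d=w2h(t)-w2h(s)
print("tip3",w2h(t).round(1),"screw",w2h(s).round(1),"L",np.hypot(*d).round(1),"turret deg",(np.degrees(np.arctan2(d[1],d[0]))+90).round(1))
E
python3 ang.py 115 110 203 207
```

```text
tip3 [ 9.3 50.3] screw [ 19.8 123.4] L 73.8 turret deg -8.2
```

Call:
{"method": "move_arm", "body": {
  "rows": [
    [0.1, 0, 0, -1, -1],
    [0.16, 0, 0, -2, -1],
    [0.22, 0.02, 0, -4, -1],
    [0.22, 0.02, 0, -4, -1],
    [0.22, 0.02, 0, -4, -1]
  ]
}}

```text
clock: 6.9
ee_pos: [530.0, 241.2, 77.1]
tool_rot: [-1.358, 2.813, -0.005]
force: [1.1, 5.1, -1.7]
opening: 0.005
```

```bash
python3 look.py 7
```

```text
t 6.9 ee [530.  241.2  77.1] hook [ 14.3 157.3] xang world -128.5 j6 -2.25 F [ 1.1  5.1 -1.7] tilt [ 0.017  0.005 -1.   ] open 0.0
119 (array([-0.57, -0.44,  0.22]), np.float64(11.6))
123 (array([-0.39, -0.31,  0.22]), np.float64(7.6))
127 (array([-0.2 , -0.18,  0.21]), np.float64(3.6))
131 (array([ 0.  , -0.07,  0.21]), np.float64(-0.4))
135 (array([0.21, 0.02, 0.21]), np.float64(-4.4))
139 (array([0.42, 0.1 , 0.2 ]), np.float64(-8.4))
143 (array([0.64, 0.17, 0.2 ]), np.float64(-12.4))
```

View pics/w7.png

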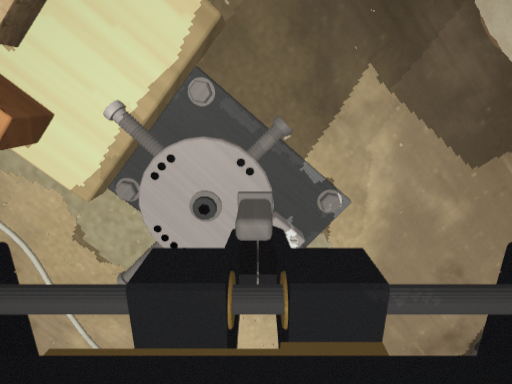

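Call:
{"method": "move_arm", "body": {
  "rows": [
    [0.1, 0, 0, -1, -1],
    [0.2, 0.02, 0, -3, -1],
    [0.25, 0.03, 0, -4, -1],
    [0.25, 0.03, 0, -4, -1],
    [0.25, 0.03, 0, -4, -1]
  ]
}}

```text
clock: 7.58
ee_pos: [527.9, 240.0, 77.1]
tool_rot: [-1.457, 2.764, -0.004]
force: [-0.0, 5.5, -0.6]
opening: 0.004
```

```bash
python3 look.py 8;python3 ang.py 115 110 203 207
```

```text
t 7.58 ee [527.9 240.   77.1] hook [ 12.  156.5] xang world -124.4 j6 -2.32 F [-0.   5.5 -0.6] tilt [ 0.017  0.006 -1.   ] open 0.0
119 (array([-0.76, -0.59,  0.23]), np.float64(15.7))
123 (array([-0.59, -0.44,  0.22]), np.float64(11.7))
127 (array([-0.4 , -0.31,  0.22]), np.float64(7.7))
131 (array([-0.21, -0.18,  0.22]), np.float64(3.7))
135 (array([-0.01, -0.07,  0.21]), np.float64(-0.3))
139 (array([0.19, 0.03, 0.21]), np.float64(-4.3))
143 (array([0.41, 0.11, 0.2 ]), np.float64(-8.3))
tip3 [20.1 49.1] screw [ 20.3 123. ] L 73.9 turret deg -0.2
```

View pics/w8.png

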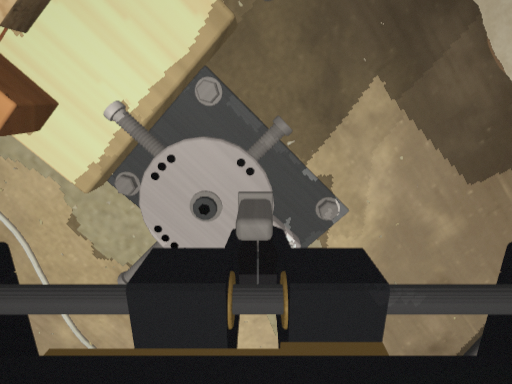

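Call:
{"method": "move_arm", "body": {
  "rows": [
    [-0.5, 0, 0, 0, -1],
    [-1, 0, 0, 0, -1],
    [-1.5, 0, 0, 0, -1],
    [-2, 0, -1, 0, -1],
    [-2, 0, -3, 0, -1]
  ]
}}

```text
clock: 8.3
ee_pos: [538.7, 256.5, 107.7]
tool_rot: [-1.457, 2.764, -0.004]
force: [0.6, -0.6, -0.2]
opening: 0.006
```

```bash
python3 look.py 9 | head -1
```

```text
t 8.3 ee [538.7 256.5 107.7] hook [ 25.7 170.8] xang world -124.4 j6 -2.29 F [ 0.6 -0.6 -0.2] tilt [ 0.016  0.005 -1.   ] open 0.01
```

View pics/w9.png

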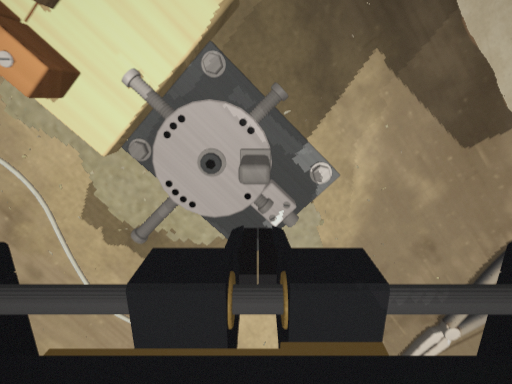

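```bash
python3 ang.py 131 77 210 162
python3 - <<'E'
from h import *
im=robot.get_image("wrist")
a=onz(im,131,77,34);
for n,u,v,a0 in[("tip4",140,234,0),("tip2",280,93,0)]:
    d=w2h(onz(im,u,v,34)); print(n,d.round(1))
E
```

```text
tip3 [22.8 47.5] screw [ 22.8 123.6] L 76.1 turret deg 0.0
tip4 [111.  123.5]
tip2 [-40.6 126. ]
```

Run:
```python
from h import *
p=w2h([562.4,16.2]); print("offcut",p.round(1))
st=state(); print(go(-42,p[1],130,180,s=st))
```

```text
offcut [  3.5 -69.7]
t 8.45 ee [539.2 256.5 108.5] hook [ 26.2 170.6] xang world -124.4 j6 -2.29 F [-0.8  0.7 -0.1] tilt [ 0.019  0.006 -1.   ] open 0.01
(array([ 21.72, -12.31,  -2.35]), np.float64(44.7))
```

Call:
{"method": "move_arm", "body": {
  "rows": [
    [0, 0, -2.4, 0, -1],
    [5, -2.8, -2.4, 10, -0.5],
    [10, -5.7, -2.4, 20, 0],
    [15, -8.5, -2.4, 30, 0],
    [20, -11.3, -2.4, 40, 0]
  ]
}}

```text
clock: 9.07
ee_pos: [518.4, 25.8, 130.2]
tool_rot: [-0.415, 3.095, 0.006]
force: [0.6, -0.7, -0.1]
opening: 0.439
```

Run:
```python
from h import *
st=state(); print(go(-42,-70,130,180,s=st),go(-42,-70,44,180,s=st))
im=robot.get_image("wrist");cv2.imwrite(f"pics/w10.png",im["pixels"][:,:,::-1])
```

```text
t 9.07 ee [518.4  25.8 130.2] hook [-37.8 -52. ] xang world -164.7 j6 -2.02 F [ 0.6 -0.7 -0.1] tilt [ 0.018  0.006 -1.   ] open 0.44
(array([ 0.55, -1.77,  0.01]), np.float64(4.4)) (array([ 0.72, -1.78,  8.61]), np.float64(4.4))
```

View pics/w10.png

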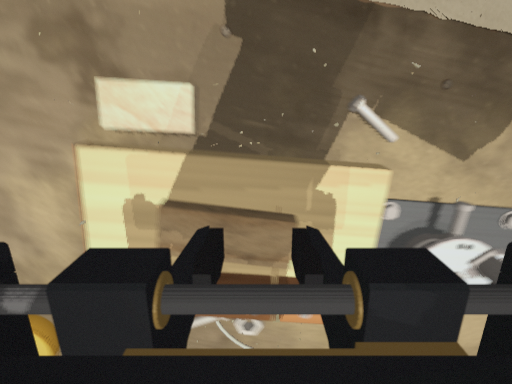

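Call:
{"method": "move_arm", "body": {
  "rows": [
    [0.6, -1, 0, 4.4, 0],
    [0.6, -1.77, 0, 4.4, 0],
    [0.7, -1.8, 1, 4.4, 0],
    [0.7, -1.8, 2, 4.4, 0],
    [0.7, -1.8, 2, 4.4, 0]
  ]
}}

```text
clock: 9.75
ee_pos: [515.9, 2.0, 108.8]
tool_rot: [-0.281, 3.113, 0.006]
force: [-0.5, 0.2, 0.1]
opening: 0.498
```

Run:
```python
from h import *
st=state(); print(go(-42,-70,44,180,s=st))
im=robot.get_image("wrist");cv2.imwrite(f"pics/w11.png",im["pixels"][:,:,::-1])
np.save("w11.npy",im,allow_pickle=True)
```

```text
t 9.75 ee [515.9   2.  108.8] hook [-44.8 -74.9] xang world -169.7 j6 -1.98 F [-0.5  0.2  0.1] tilt [ 0.016  0.005 -1.   ] open 0.5
(array([-0.17,  0.48,  6.48]), np.float64(-0.6))
```

View pics/w11.png

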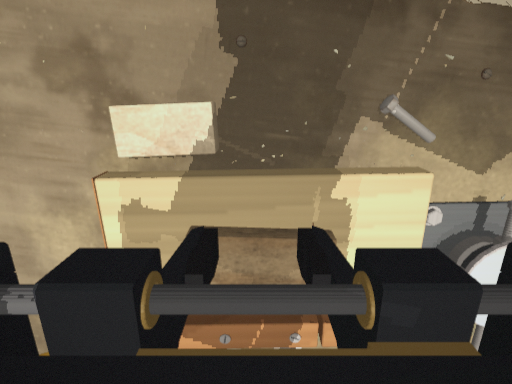

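Run:
```python
from h import *
im=np.load("w11.npy",allow_pickle=True).item()
for u,v,z in[(225,228,43),(295,230,43),(100,178,24),(430,174,24)]: print(w2h(onz(im,u,v,z)).round(1))
```

```text
[-30.2 -97.9]
[-27.9 -45.8]
[ -64.6 -194.7]
[-64.9  59.4]
```

Call:
{"method": "move_arm", "body": {
  "rows": [
    [0.3, 0.4, 0, 0, 0],
    [0.4, 0.4, 2, 0, 0],
    [0.5, 0.4, 4, 0, 0],
    [0.5, 0.4, 6, 0, 0],
    [0.5, 0.4, 6.4, 0, 0]
  ]
}}

```text
clock: 10.42
ee_pos: [511.1, 5.6, 44.7]
tool_rot: [-0.281, 3.113, 0.006]
force: [0.0, 0.2, 0.3]
opening: 0.501
```

Run:
```python
from h import *
st=state(); print(go(-9,-70,44,180,s=st))
im=robot.get_image("wrist");cv2.imwrite(f"pics/w12.png",im["pixels"][:,:,::-1])
im=robot.get_image("side");cv2.imwrite(f"pics/s12.png",cv2.resize(im["pixels"][150:260,205:340,::-1],None,fx=5,fy=5,interpolation=cv2.INTER_CUBIC))
```

```text
t 10.43 ee [511.1   5.6  44.7] hook [-48.9 -70.4] xang world -169.7 j6 -1.98 F [0.  0.2 0.3] tilt [ 0.015  0.005 -1.   ] open 0.5
(array([-3.98,  0.09,  0.13]), np.float64(-0.6))
```

View pics/w12.png

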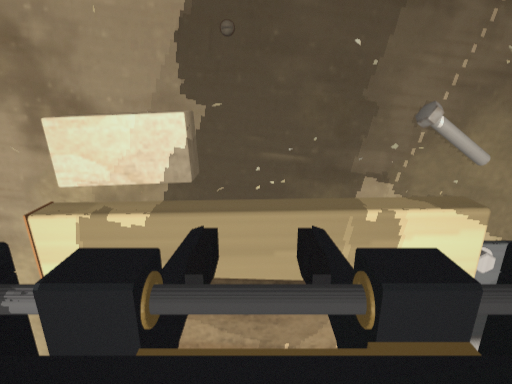

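View pics/s12.png

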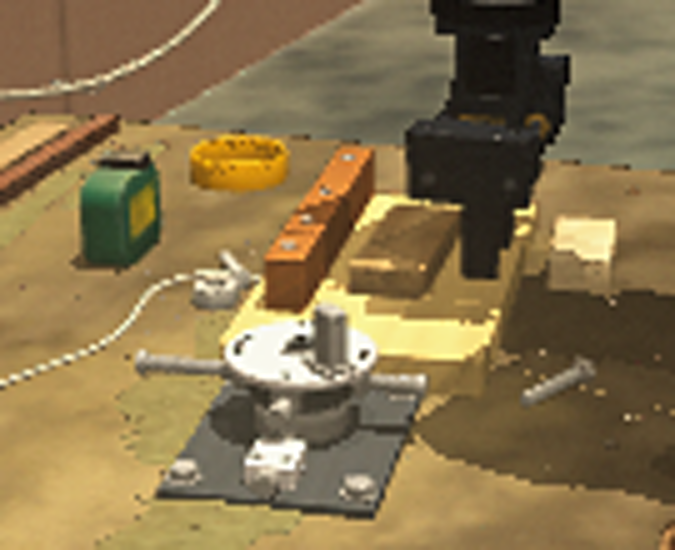

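Call:
{"method": "move_arm", "body": {
  "rows": [
    [-0.8, 0, 0, 0, 0],
    [-1.4, 0, 0, 0, 0],
    [-2, 0, 0, 0, 0],
    [-2.5, 0, 0, 0, 0],
    [-3, 0, 0, 0, 0]
  ]
}}

```text
clock: 11.15
ee_pos: [541.4, 10.8, 46.1]
tool_rot: [-0.281, 3.112, 0.005]
force: [-1.5, 0.2, 0.1]
opening: 0.5
```

Run:
```python
from h import *
st=state(); print(go(-9,-70,44,180,s=st))
```

```text
t 11.15 ee [541.4  10.8  46.1] hook [-18.1 -71.1] xang world -169.7 j6 -1.96 F [-1.5  0.2  0.1] tilt [ 0.017  0.005 -1.   ] open 0.5
(array([-0.9 ,  0.11,  0.22]), np.float64(-0.6))
```

Call:
{"method": "move_arm", "body": {
  "rows": [
    [-0.3, 0, 0, -0.6, 0],
    [-0.6, 0, 0, -0.6, 0],
    [-0.8, 0, 0.1, -0.6, 0],
    [-1, 0, 0.1, -0.6, 0],
    [-1, 0, 0.1, -0.6, 0]
  ]
}}

```text
clock: 11.78
ee_pos: [549.4, 12.2, 45.0]
tool_rot: [-0.299, 3.116, 0.005]
force: [-11.8, -4.9, 8.3]
opening: 0.506
```

Run:
```python
from h import *
st=state(); print(go(-9,-70,44,180,s=st))
im=robot.get_image("side");cv2.imwrite(f"pics/s13.png",cv2.resize(im["pixels"][150:260,205:340,::-1],None,fx=5,fy=5,interpolation=cv2.INTER_CUBIC))
```

```text
t 11.78 ee [549.4  12.2  45. ] hook [-10.  -71.2] xang world -169.0 j6 -1.96 F [-11.8  -4.9   8.3] tilt [ 0.011  0.004 -1.   ] open 0.51
(array([-0.1 ,  0.12,  0.11]), np.float64(0.1))
```

View pics/s13.png

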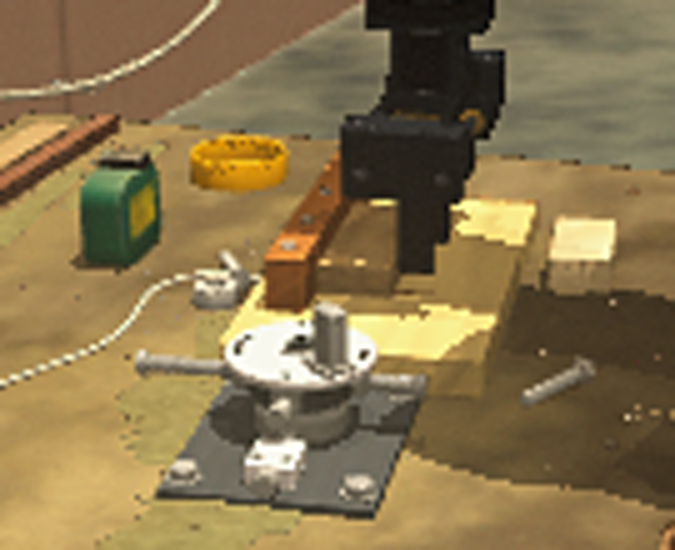

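Call:
{"method": "move_arm", "body": {
  "rows": [
    [1, 0, 0, 0, 0],
    [2.2, 0, 0, 0, -0.5],
    [2.4, 0, -3, 0, -1],
    [2.4, -2, -7, 0, -1],
    [2.4, -6, -8, 0, -1]
  ]
}}

```text
clock: 12.45
ee_pos: [536.8, -51.7, 127.1]
tool_rot: [-0.302, 3.112, 0.003]
force: [1.1, 0.2, 0.4]
opening: 0.073
```

Run:
```python
from h import *
st=state(); print(go(21.5,-163,125,180,s=st),go(21.5,-163,44,180,s=st))
```

```text
t 12.45 ee [536.8 -51.7 127.1] hook [ -34.4 -131.6] xang world -168.9 j6 -2.09 F [1.1 0.2 0.4] tilt [ 0.015  0.003 -1.   ] open 0.07
(array([-5.58, -3.16,  0.3 ]), np.float64(0.2)) (array([-5.45, -3.16,  8.4 ]), np.float64(0.2))
```

Call:
{"method": "move_arm", "body": {
  "rows": [
    [-3, -2, 0, 0, -1],
    [-5.6, -3.2, 0, 0, -1],
    [-5.6, -3.2, 2, 0, -1],
    [-5.6, -3.2, 3, 0, -1],
    [-5.6, -3.2, 3, 0, -1]
  ]
}}

```text
clock: 13.08
ee_pos: [597.8, -72.1, 97.5]
tool_rot: [-0.302, 3.113, 0.004]
force: [-0.1, -0.3, 1.0]
opening: 0.007
```

Run:
```python
from h import *
st=state(); print(go(21.5,-163,44,180,s=st))
im=robot.get_image("wrist");cv2.imwrite(f"pics/w14.png",im["pixels"][:,:,::-1])
im=robot.get_image("top");cv2.imwrite(f"pics/t14.png",cv2.resize(im["pixels"][155:250,215:370,::-1],None,fx=5,fy=5,interpolation=cv2.INTER_CUBIC))
```

```text
t 13.07 ee [597.8 -72.1  97.5] hook [  21.6 -163.1] xang world -168.9 j6 -2.09 F [-0.1 -0.3  1. ] tilt [ 0.014  0.004 -1.   ] open 0.01
(array([0.09, 0.  , 5.35]), np.float64(0.2))
```

View pics/w14.png

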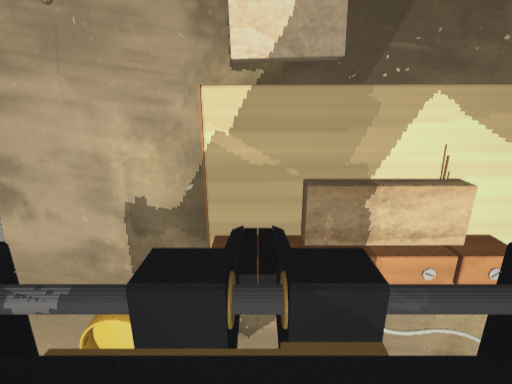

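View pics/t14.png

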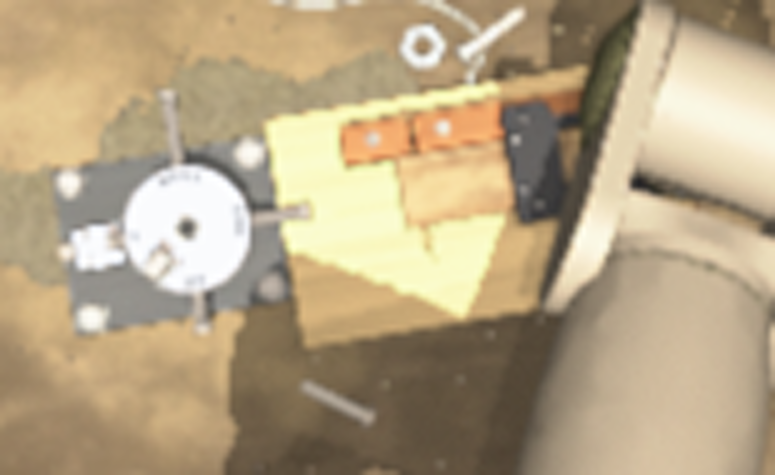

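Run:
```python
from h import *
im=robot.get_image("wrist")
for u,v in[(303,186),(305,246),(468,182)]: print(w2h(onz(im,u,v,43)).round(1))
```

```text
[   1.2 -131.7]
[  46.4 -127.9]
[ -1.9 -21.3]
```

Call:
{"method": "move_arm", "body": {
  "rows": [
    [0, 0, 2, 0, -1],
    [0, 0, 4, 0, -1],
    [0.1, 0, 5.3, 0, -1],
    [0.1, 0, 5.3, 0, -1],
    [0.1, 0, 5.3, 0, -1]
  ]
}}

```text
clock: 13.85
ee_pos: [598.9, -72.4, 46.6]
tool_rot: [-0.302, 3.109, 0.001]
force: [0.9, -0.5, 0.3]
opening: 0.006
```

Run:
```python
from h import *
st=state(); 
for y in (-140,-120,-100,-86): print(y,go(21.5,y,44,180,s=st))
im=robot.get_image("side");cv2.imwrite(f"pics/s15.png",cv2.resize(im["pixels"][150:260,205:340,::-1],None,fx=5,fy=5,interpolation=cv2.INTER_CUBIC))
```

```text
t 13.85 ee [598.9 -72.4  46.6] hook [  22.6 -163.6] xang world -168.9 j6 -2.09 F [ 0.9 -0.5  0.3] tilt [ 0.018  0.003 -1.   ] open 0.01
-140 (array([0.11, 2.36, 0.26]), np.float64(0.2))
-120 (array([0.1 , 4.36, 0.26]), np.float64(0.2))
-100 (array([0.09, 6.36, 0.26]), np.float64(0.2))
-86 (array([0.09, 7.76, 0.25]), np.float64(0.2))
```

View pics/s15.png

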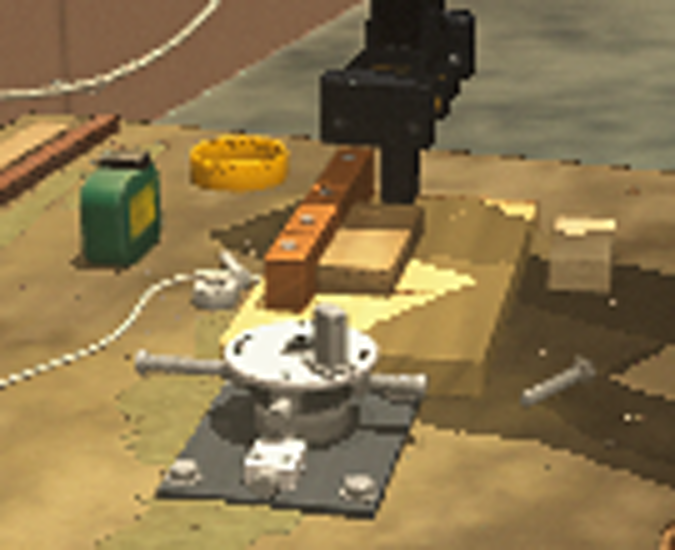

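Call:
{"method": "move_arm", "body": {
  "rows": [
    [0.1, 1, 0.1, 0, -1],
    [0.1, 1.6, 0.1, 0, -1],
    [0.1, 2.2, 0.1, 0, -1],
    [0.1, 2.8, 0.1, 0, -1],
    [0.1, 3.4, 0.1, 0, -1]
  ]
}}

```text
clock: 14.52
ee_pos: [591.5, -38.9, 45.8]
tool_rot: [-0.302, 3.109, 0.001]
force: [-0.2, -1.4, 0.4]
opening: 0.003
```

Run:
```python
from h import *
st=state(); 
for y in (-120,-100,-86): print(y,go(21.5,y,44,180,s=st))
im=robot.get_image("wrist");cv2.imwrite(f"pics/w16.png",im["pixels"][:,:,::-1])
```

```text
t 14.53 ee [591.5 -38.9  45.8] hook [  21.6 -129.4] xang world -168.9 j6 -2.04 F [-0.2 -1.4  0.4] tilt [ 0.018  0.002 -1.   ] open 0.0
-120 (array([0.01, 0.94, 0.18]), np.float64(0.2))
-100 (array([0.01, 2.94, 0.17]), np.float64(0.2))
-86 (array([0.  , 4.34, 0.17]), np.float64(0.2))
```

View pics/w16.png

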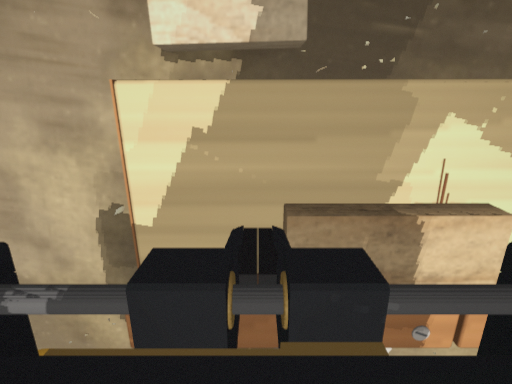

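Pushing, about 1.4 N. The offcut edge (v≈207) stays parallel to the fence. Continue.

Call:
{"method": "move_arm", "body": {
  "rows": [
    [0, 0.6, 0, 0, -1],
    [0, 1.2, 0, 0, -1],
    [0, 1.8, 0, 0, -1],
    [0, 2.4, 0, 0, -1],
    [0, 3, 0, 0, -1]
  ]
}}

```text
clock: 15.2
ee_pos: [585.4, -8.5, 45.6]
tool_rot: [-0.302, 3.109, 0.001]
force: [0.6, -0.7, 0.1]
opening: 0.003
```

Run:
```python
from h import *
st=state(); 
for y in (-90,-86): print(y,go(21.5,y,44,180,s=st))
im=robot.get_image("side");cv2.imwrite(f"pics/s17.png",cv2.resize(im["pixels"][170:240,235:315,::-1],None,fx=8,fy=8,interpolation=cv2.INTER_CUBIC))
```

```text
t 15.2 ee [585.4  -8.5  45.6] hook [ 21.4 -98.3] xang world -168.9 j6 -1.99 F [ 0.6 -0.7  0.1] tilt [ 0.018  0.003 -1.   ] open 0.0
-90 (array([-0.01,  0.83,  0.16]), np.float64(0.2))
-86 (array([-0.01,  1.23,  0.16]), np.float64(0.2))
```

View pics/s17.png

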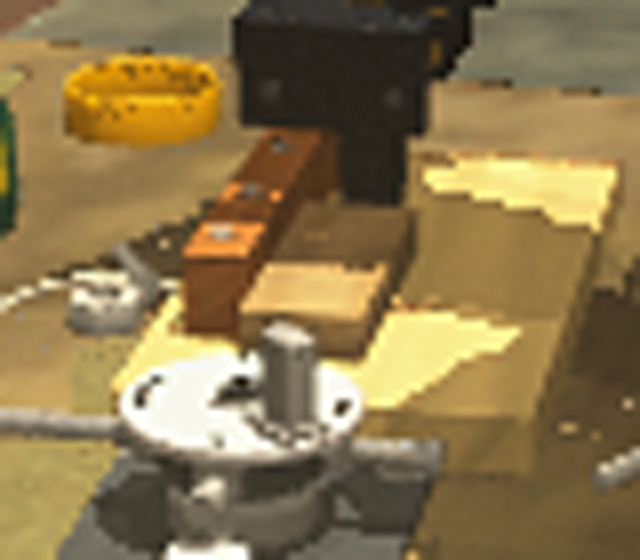

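Call:
{"method": "move_arm", "body": {
  "rows": [
    [0, 0.2, 0, 0, -1],
    [0, 0.4, 0, 0, -1],
    [0, 0.6, 0, 0, -1],
    [0, 0.8, 0, 0, -1],
    [0, 0.9, 0, 0, -1]
  ]
}}

```text
clock: 15.88
ee_pos: [583.4, 1.1, 45.6]
tool_rot: [-0.303, 3.109, 0.002]
force: [-0.0, -0.4, -0.2]
opening: -0.001
```

Run:
```python
from h import *
st=state(); 
im=robot.get_image("wrist");cv2.imwrite(f"pics/w18.png",im["pixels"][:,:,::-1])
```

```text
t 15.88 ee [583.4   1.1  45.6] hook [ 21.3 -88.5] xang world -168.9 j6 -1.97 F [-0.  -0.4 -0.2] tilt [ 0.018  0.003 -1.   ] open -0.0
```

View pics/w18.png

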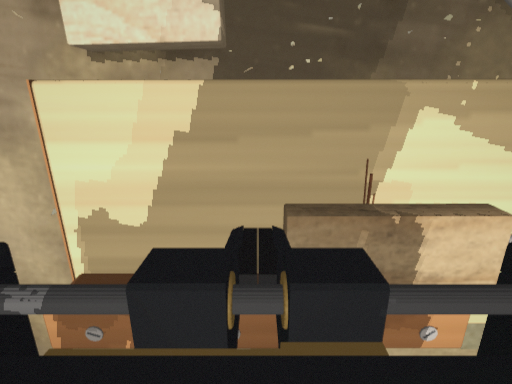

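Call:
{"method": "move_arm", "body": {
  "rows": [
    [0, 0.1, 0, 0, -1],
    [0, 0.15, 0, 0, -1],
    [0, 0.2, 0, 0, -1],
    [0, 0.25, 0, 0, -1],
    [0, 0.3, 0, 0, -1]
  ]
}}

```text
clock: 16.55
ee_pos: [582.8, 4.1, 45.6]
tool_rot: [-0.303, 3.109, 0.002]
force: [-0.7, -0.7, 0.3]
opening: 0.003
```

Run:
```python
from h import *
st=state(); 
im=robot.get_image("top");cv2.imwrite(f"pics/t19.png",cv2.resize(im["pixels"][155:250,215:370,::-1],None,fx=5,fy=5,interpolation=cv2.INTER_CUBIC))
im=robot.get_image("side");cv2.imwrite(f"pics/s19.png",cv2.resize(im["pixels"][170:240,235:315,::-1],None,fx=8,fy=8,interpolation=cv2.INTER_CUBIC))
```

```text
t 16.55 ee [582.8   4.1  45.6] hook [ 21.3 -85.4] xang world -168.9 j6 -1.97 F [-0.7 -0.7  0.3] tilt [ 0.017  0.003 -1.   ] open 0.0
```

View pics/t19.png

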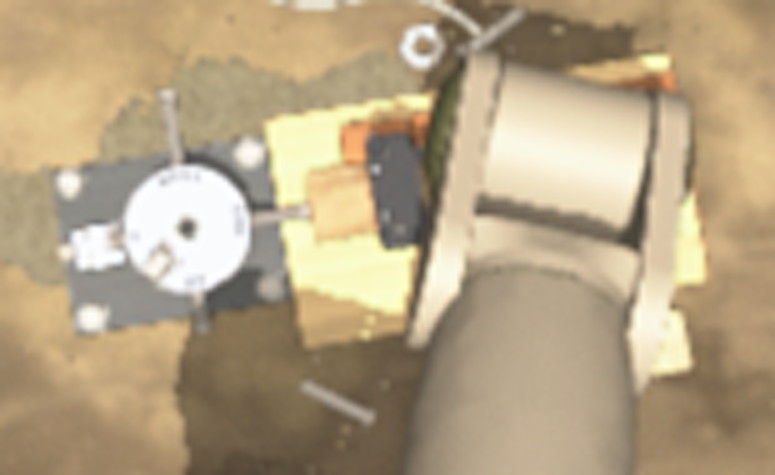

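View pics/s19.png

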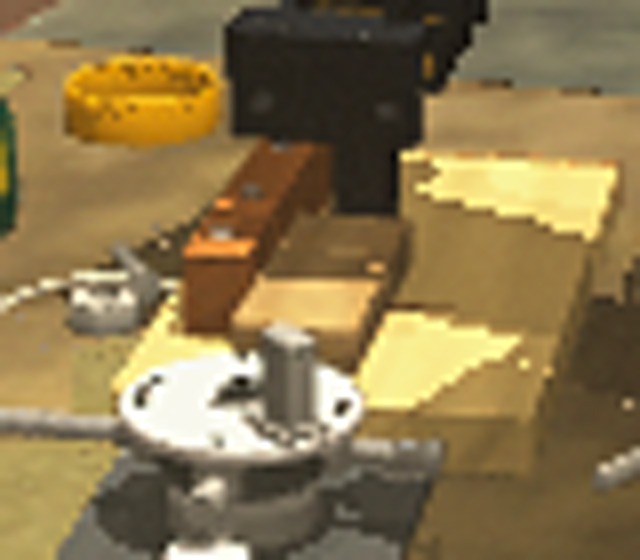

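Call:
{"method": "move_arm", "body": {
  "rows": [
    [0, 0.05, 0, 0, -1],
    [0, 0.1, 0, 0, -1],
    [0, 0.15, 0, 0, -1],
    [0, 0.2, 0, 0, -1],
    [0, 0.2, 0, 0, -1]
  ]
}}

```text
clock: 17.27
ee_pos: [582.7, 5.5, 45.7]
tool_rot: [-0.303, 3.109, 0.0]
force: [-0.2, -5.5, -0.4]
opening: 0.002
```

Run:
```python
from h import *
st=state();
```

```text
t 17.27 ee [582.7   5.5  45.7] hook [ 21.4 -84.1] xang world -168.9 j6 -1.96 F [-0.2 -5.5 -0.4] tilt [ 0.018  0.002 -1.   ] open 0.0
```

Call:
{"method": "move_arm", "body": {
  "rows": [
    [0, -0.5, 0, 0, -1],
    [0, -1.2, 0, 0, -1],
    [0, -2, 0, 0, -1],
    [0.5, -2.5, -4, 0, -1],
    [3, -4, -8, 0, -1]
  ]
}}

```text
clock: 17.9
ee_pos: [559.5, -40.0, 126.0]
tool_rot: [-0.304, 3.109, 0.001]
force: [1.2, -0.4, 0.0]
opening: 0.005
```

Run:
```python
from h import *
st=state(); print(go(-60,-80,130,180,s=st))
im=robot.get_image("wrist");cv2.imwrite(f"pics/w20.png",im["pixels"][:,:,::-1])
im=robot.get_image("side");cv2.imwrite(f"pics/s20.png",cv2.resize(im["pixels"][170:240,235:315,::-1],None,fx=8,fy=8,interpolation=cv2.INTER_CUBIC))
```

```text
t 17.9 ee [559.5 -40.  126. ] hook [  -9.9 -124.4] xang world -168.8 j6 -2.05 F [ 1.2 -0.4  0. ] tilt [ 0.018  0.002 -1.   ] open 0.01
(array([ 4.98,  4.46, -0.49]), np.float64(0.3))
```

View pics/w20.png

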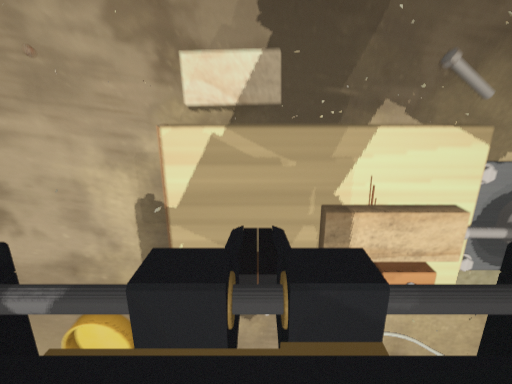

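View pics/s20.png

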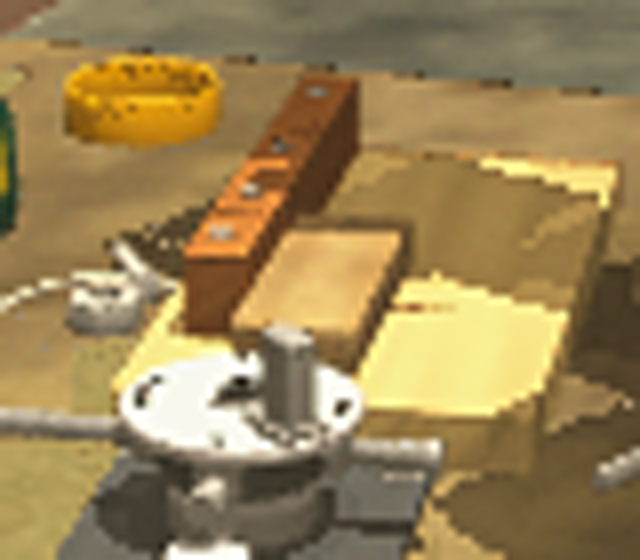

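Call:
{"method": "move_arm", "body": {
  "rows": [
    [4, -2, -1, 0, -1],
    [8, -4, -3, 0, -1],
    [12, -8, -4, 0, -0.5],
    [16, -12, -5, 0, 0],
    [16, -12, -5, 0, 0]
  ]
}}

```text
clock: 18.62
ee_pos: [423.7, -192.6, 176.0]
tool_rot: [-0.293, 3.104, -0.004]
force: [0.8, -0.6, -0.4]
opening: 0.32
```

Run:
```python
from h import *
st=state(); print(go(-42,-10,110,180,s=st))
im=robot.get_image("top");p=im["pixels"];cv2.imwrite("pics/top21.png",p[:,:,::-1])
cv2.imwrite(f"pics/t21.png",cv2.resize(p[155:250,215:370,::-1],None,fx=5,fy=5,interpolation=cv2.INTER_CUBIC))
```

```text
t 18.62 ee [ 423.7 -192.6  176. ] hook [-172.1 -248.5] xang world -169.2 j6 -2.45 F [ 0.8 -0.6 -0.4] tilt [ 0.024 -0.001 -1.   ] open 0.32
(array([-12.8 ,  23.92,   6.78]), np.float64(-0.1))
```

View pics/t21.png

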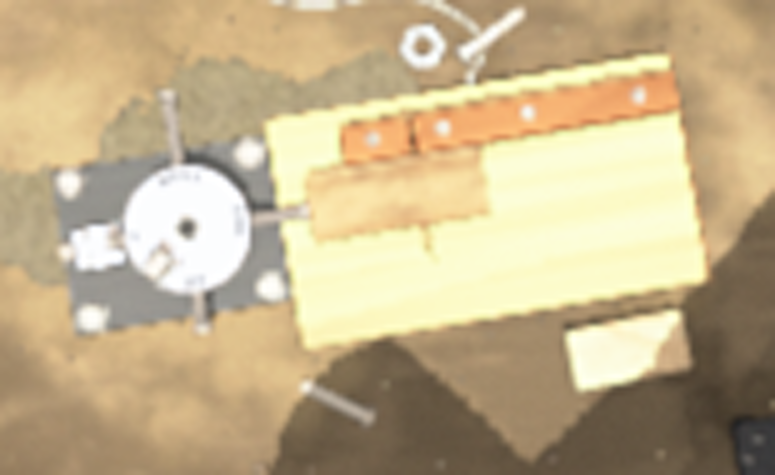

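Run:
```python
from h import *
for n in ("top",):
    im=robot.get_image(n); p=im["pixels"]
    g=cv2.cvtColor(p,cv2.COLOR_RGB2HSV)
    # front edge: for columns find transition along rows in saturation/blue
    b=cv2.GaussianBlur(p[...,2].astype(np.float32),(3,1),0)
    pts=[]
    for u in range(282,311):
        col=b[190:210,u]; d=np.diff(col); k=int(np.argmax(d))
        # subpixel
        if 0<k<len(d)-1:
            den=d[k-1]-2*d[k]+d[k+1]; o=.5*(d[k-1]-d[k+1])/den if den else 0
        else:o=0
        pts.append(w2h(onz(im,u,190+k+.5+o,43)))
    pts=np.array(pts); f=np.polyfit(pts[:,1],pts[:,0],1); r=pts[:,0]-np.polyval(f,pts[:,1])
    ok=abs(r)<3; f=np.polyfit(pts[ok,1],pts[ok,0],1)
    print("front edge x at y=-10:",np.polyval(f,-10),"at 47",np.polyval(f,47),"slope deg",np.degrees(f[0]),ok.sum(),r.std())
    for n,u,v,z in[("tip3",309,212,34),("offFL",318,241,43),("offBL",307,170,43),("offFR",490,213,43)]:
        print(n,w2h(onz(im,215+u/5-.4,155+v/5-.4,z)).round(1))
```

```text
front edge x at y=-10: 0.015622266819452897 at 47 0.1315426851809236 slope deg 0.11652194265794888 28 2.9158380869520584
tip3 [21.4 46.8]
offFL [ 1.8 44.4]
offBL [47.6 43.9]
offFR [  1.8 -66.6]
```

Call:
{"method": "move_arm", "body": {
  "rows": [
    [0, 0, 0, 0, 0],
    [0, 0, 0, 0, 0],
    [0, 0, 0, 0, 0],
    [0, 0, 0, 0, 0],
    [0, 0, 0, 0, 0]
  ]
}}

```text
clock: 19.35
ee_pos: [424.9, -189.9, 175.4]
tool_rot: [-0.299, 3.104, -0.002]
force: [-0.2, -0.2, 0.0]
opening: 0.497
```

Run:
```python
from h import *
state(); print(robot.sign_off())
```

```text
t 19.35 ee [ 424.9 -189.9  175.4] hook [-170.4 -246.2] xang world -169.0 j6 -2.45 F [-0.2 -0.2  0. ] tilt [ 0.023  0.001 -1.   ] open 0.5
the job is handed in; nothing more can be done
None
```

The bench hook is set up and the job is handed in at about 19 s; `sign_off` gave no verdict.

- **Turret:** I pushed the tab about 108° anticlockwise with shut fingers until the three-dot rod pointed along the fence. After I let go, the wrist camera put the turret at about 0.0°. The last top view put the rod end at x 21.4, y 46.8 mm in the bench hook frame.
- **Offcut:** I pushed it against the fence, reading about 13 N, then along the fence until it met the rod at about 5.5 N. The top view put its front edge at x ≈ 0 mm and 0.1° off the fence line, which matches lying flat against the fence.
- **Readings that disagreed:**
  - I read the offcut's end corners at y ≈ 44 mm, against a nominal 47 mm for a butted end. One pixel is about 3 mm there, so I relied on the contact force instead.
  - Before the first offcut push, the wrist camera put the front edge about 10 mm nearer the robot than the top view did. I left extra clearance for that.
  - The turret was still in contact with the finger at about -8° and did not visibly drop in by itself, so I pushed the tab the rest of the way.
- **Bystanders:** in the last top view, the short offcut, the two bolts and the nut look where they started. I did not measure the bystanders' positions.

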